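# Inspect a knapped point under a loupe

## Task

Slide the wooden board carrying the knapped stone point into the slot of the metal viewing stand, stone end first, until it is fully home against the stop, and let go of it. Then pick up the loupe and hold its lens level and steady, centred above the stone point, at the height marked by the collar on the stand's post: the job finishes with the robot still holding the loupe there, clear of the stand and the board. Do not shift the collar, do not bump the board or its stone with the loupe, and leave the other things where they are.

Things in the scene. Friction and masses are not known exactly. Their poses are not given: they have to be found in the camera images.
- board: loose wooden specimen board, 160 (x) x 70 (y) x 8 mm, 0.08 to 0.17 kg, lying flat on the table; origin at the centre of its underside, z up. A dark leaf-shaped stone point (46 x 26 mm) is fixed on it at x = +35 mm, a grip fin stands at x = -63 mm. The +x (stone) end goes into the slot first; end for end is wrong.
- fin (a point): middle of the upright dark wooden grip fin on the board (board x = -63, y = 0): 30 mm long in the board's x, 12 mm thick in y, from the board's upper face (8 mm) to 37 mm above the board's underside; this point is 22 mm above the underside.
- stone_top (a point): point on top of the middle of the stone point on the board: 35 mm from the board's centre towards its +x end, 16 mm above its underside.
- stand: dark steel viewing stand fixed on the table; origin on the table surface, mid-width of the slot. The slot runs along the stand's x and has no floor: the board slides on the table towards +x between side rails (inner faces y = +-36.5 mm, x = -35 to +63 mm, 14.5 mm high) up to a stop wall with its face at x = +55 mm.
- mouth (a point): the slot's mouth: on the table, mid-width, at stand x = -35 mm where the straight rails begin; it opens to the stand's -x. Flared guides reach 18 mm farther out. From 20 mm inside, lips cover the board's edges: underside 10.5 mm above the table, reaching in to y = +-30.5 mm, with an entry ramp; top of all this 21 mm.
- post_foot (a point): foot of the stand's round steel post, on the table at stand x = 78, y = -50 mm: post 10 mm in diameter, its top 190 mm above the table, on a 36 mm square foot 16 mm high.
- slot_home (a point): where the board's origin (underside centre) lies when the board is fully home against the stop: x = -25 mm, y = 0 on the stand; same axes as the stand (board +x along stand +x).
- focus_mark (a point): centre of the dark steel collar (24 mm in diameter, 12 mm high, with a small pointer tab reaching 27 mm out from its centre) clamped on the stand's post; its height, 100 to 170 mm above the table, is where the lens is to be held. It stays put unless pushed hard.
- loupe: loose hand loupe lying flat, 0.07 to 0.12 kg: a round lens in a black ring (64 mm outside diameter, 14 mm high) with a straight flat-sided black handle towards its -x, 16 mm wide in y, 22 mm high, from x = -43 to -128 mm, underside flush with the ring's. Origin at the centre of the ring's underside, z up.
- lens (a point): centre of the loupe's lens: 7 mm above the origin of the loupe.
- handle (a point): point in the handle's middle height, 70 mm from the lens centre towards the handle's end (loupe x = -70 mm), 11 mm above the loupe's underside; a good place to grip.
- hammerstone: grey, egg-flat hammer stone, 68 mm wide, 45 mm high; origin at the centre of its underside. Leave it alone.
- baton: wooden striking baton with a copper head, 145 mm long, 28 mm wide, up to 26 mm high, lying flat; origin under the middle of the wood, copper head towards its +x. Leave it alone.
- core: rough dark stone core with a pale chalky cap, about 75 x 60 x 48 mm; origin at the centre of its underside. Leave it alone.
- chip_tray: small open grey plastic tray, 100 x 80 x 30 mm; origin at the centre of its underside. Leave it alone.
Not all that is in view belongs to the job. Of the things that look like the loupe, take the one that is nearest to the robot's base at the start.

How it is judged:
On the way, in this order (a step that is already met when the one before it is completed fails the run):
1. the board is fully home in the slot and let go, the loupe not yet picked up (x of board in the frame of slot_home between -0.005 and 0.005 m and y of board in the frame of slot_home between -0.004 and 0.004 m and height (world z) of board below 0.004 m and angle between the x axis of board and the x axis of stand, either way round below 0.06 rad and horizontal distance between stone_top and stand below 0.03 m and contact force between the fingers and board below 0.1 N and linear speed of board below 0.02 m/s and height (world z) of lens below 0.03 m), for 0.2 s.
2. the loupe is lifted off the table by the fingers (height (world z) of lens above 0.05 m and contact force between the fingers and loupe above 0.5 N), for 0.2 s.
At the end, for the whole second after the job is handed in: Board flat and at rest within 5 mm of home (4 mm sideways, 0.06 rad). Fingers hold the loupe still, upright within 0.12 rad, lens centre within 12 mm sideways of the stone's middle and within 8 mm of the collar's height. Loupe and robot touch neither stand nor board (x of board in the frame of slot_home between -0.005 and 0.005 m and y of board in the frame of slot_home between -0.004 and 0.004 m and height (world z) of board below 0.004 m and angle between the x axis of board and the x axis of stand, either way round below 0.06 rad and horizontal distance between stone_top and stand below 0.03 m and linear speed of each of board, loupe below 0.02 m/s and horizontal distance between lens and stone_top below 0.012 m and z of lens in the frame of focus_mark between -0.008 and 0.008 m and angle between lens's own z axis and vertical below 0.12 rad and angular speed of loupe below 0.15 rad/s and contact force between the fingers and loupe above 0.5 N and contact force between each of loupe, the arm, the fingers and stand below 0.1 N and contact force between each of loupe, the arm, the fingers and board below 0.1 N); the arm keeps its last pose, push and grip.
It fails at once if the collar is shifted by more than 5 mm (distance of focus_mark from where it was at the start of the episode above 0.005 m).
It fails at once if the loupe is knocked against the board or its stone (contact force between loupe and board above 2 N).
It fails at once if the hammer stone, baton, core or chip tray is moved by more than 20 mm (distance of any of hammerstone, baton, core, chip_tray from where it was at the start of the episode above 0.02 m).
It also fails if it takes over 72 s, if anything falls off the work surface, if the arm or the gripper's body presses on something with over 40 N, if the wrist force passes 120 N, or if a joint passes its speed limit or range.

## Robot

A 6-joint arm with a two-finger parallel gripper is mounted at the origin on the work surface. World frame = base frame: x ahead of the robot, y to its left, z up, the work surface at z = 0. Lengths are in m, angles in rad, forces in N, time in s.
With the tool pointing down it reaches from about 0.3 to 0.775 m from the base axis. Payload 14.6 kg.
Tool frame: the origin (TCP) lies on the centre line of the jaws, within the pads' length; the fingertips stand 19 mm ahead of it and the grasp point (between the pads) is the TCP; z points along the fingers, x is the direction in which the jaws open and shut, and the axes are right-handed (so a half turn about z gives the same grasp; the last joint's range is limited). The gripper opens to 94 mm and grips with 3 to 60 N. Pads are 16 mm wide; open, the fingers measure 119 mm over their backs; the gripper's body (75 mm by 177 mm) begins 78 mm behind the grasp point.
Start: joints at [1.223, 0.3, 1.521, -0, 1.321, -0.067], TCP at [0.152, 0.528, 0.192] pointing down, gripper open.
Joint ranges: [-3.03, 3.03], [-0.79, 2.21], [0.23, 2.52], [-1.04, 4.18], [0, 3.07], [-2.55, 2.55]. Speed limits (rad/s): [2.22, 2.22, 2.57, 3.14, 3.14, 3.14].

## Interface

Orientations are given as [roll, pitch, yaw] about the fixed x, y, z axes, in that order (R = Rz(yaw) Ry(pitch) Rx(roll)).
In Python, from station import ctrl, imaging gives the robot as it stands.
- The arm moves only by the shell command python3 -m handwheel 'ROWS' [OPENING] [FORCE]. ROWS is JSON, a list that holds one entry, the list of rows, each a list of 4 numbers: the shift along the tool's x, y, z in m, then the turn about the tool's z in rad. A call has 1 to 10 rows; each row shifts and turns the pose as measured when the row begins, along the tool's axes as they then stand; what a row does not reach is not made up. A row lasts 1/10 s, in which the tool goes at most 50 mm and 8.59 degrees, less where a joint would pass 70% of its speed; a pose out of reach is approached as far as the arm can. A call is refused whole if a number of a shift passes 0.05 or a number of a turn 0.15, either way. A call with a gripper value outside its range is refused whole. OPENING is the finger opening in m, from 0 to 0.094, set as the call begins (- or left out, the last holds). The fingers move at their own pace and stop on an object; FORCE is the grip in N (left out, the last holds). Time passes only in rows, so rows that do not move let the fingers close. It gives the time, the measured TCP pose, the force and the opening at its end, in the units of the state.
- ctrl.get_obs(): the state, without advancing time (a new reading comes with each control period).
- imaging.camera(name): name is "side" or "top" or "wrist"; returns the picture (400x640x3 uint8, red, green, blue); there is no depth.
- imaging.camera_model(name): a dict with "camera_matrix" (3x3 intrinsics, pixels), "k1" (the pictures are not rectified: a ray, as slopes to the right and down, at radius r is drawn at 1 + k1 r^2 times it, then the intrinsics apply), "position" and "attitude" of the camera in the world. Camera axes: x right, y up, looking along -z (the intrinsics and any distortion apply to the point x, -y, -z); pixel columns grow to the right and rows downward; lengths in m; the calibration is good to about 2 mm. A picture is of the moment at which its call begins: read the wrist's pose just before it. camera_model takes no time and is no camera call; for the wrist camera it gives the pose at the moment of the call.
- ctrl.hand_in(): hands the job in, once; it reports no verdict.
The state is a dict: "time_s": time; "qpos": joint angles; "joint_vel": joint speeds; "tau": joint torques, N m; "ee_pos": TCP position; "eef_rot": TCP orientation; "force": force on the tool from outside, world axes, zero at the start; "moment": the same for the moment, N m; "grip_width": finger opening in m.
Only numpy, scipy, OpenCV 4.12 (cv2) and the standard library are available. Lean on these libraries where they do the work, as an engineer would, in place of code of your own. Each camera call takes 0.05 s, during which the arm holds its last target. There are 200 camera calls.

## Working session

There is one attempt and no reset: what is moved stays moved. The work goes in short steps, Python scripts to look and compute and a shell command to move; the robot and the scene stay as the last step left them, time stands still between calls to the robot, and variables do not carry over. Pictures are saved under pics/ and viewed, about 8 in all and at most 12, crops included, and the job is handed in when it is done.

```bash
mkdir -p pics; ls; cat > h.py <<'E'
import numpy as np, cv2
from station import ctrl, imaging
from scipy.spatial.transform import Rotation as R
def model(n):
    m=imaging.camera_model(n); return m
def rot(m):
    a=np.array(m["attitude"],float)
    return a if a.shape==(3,3) else (R.from_euler('xyz',a).as_matrix() if a.size==3 else None)
def ray(m,uv):
    K=np.array(m["camera_matrix"]); uv=np.atleast_2d(np.array(uv,float))
    p=cv2.undistortPoints(uv[:,None],K,np.array([m["k1"],0,0,0.]))[:,0]
    d=np.c_[p[:,0],-p[:,1],-np.ones(len(p))]@rot(m).T
    return np.array(m["position"]),d
def onplane(m,uv,z):
    o,d=ray(m,uv); return o+d*((z-o[2])/d[:,2])[:,None]
def proj(m,P):
    P=np.atleast_2d(P); c=(P-np.array(m["position"]))@rot(m); s=np.c_[c[:,0],-c[:,1]]/-c[:,2:]
    s=s*(1+m["k1"]*(s**2).sum(1))[:,None]; K=np.array(m["camera_matrix"]); return s*[K[0,0],K[1,1]]+K[:2,2]
def snap(n,f):
    m=model(n); im=imaging.camera(n); cv2.imwrite(f"pics/{f}.png",im[:,:,::-1]); np.save(f"pics/{f}.npy",im); return m,im
E
python3 - <<'E'
from h import *
import json
for n in("top","side"):
    m,im=snap(n,n+"0"); print(n,m)
print(model("wrist")); print(ctrl.get_obs())
E
```

```text
pics
top {'camera_matrix': array([[412.31667552,   0.        , 318.98186656],
       [  0.        , 412.31667552, 194.13021146],
       [  0.        ,   0.        ,   1.        ]]), 'k1': -0.02540878700619846, 'position': array([0.4054016 , 0.01489858, 1.02811946]), 'attitude': array([ 0.17508166, -0.00254424, -1.57227026])}
side {'camera_matrix': array([[370.37076478,   0.        , 316.02701197],
       [  0.        , 370.37076478, 202.12647023],
       [  0.        ,   0.        ,   1.        ]]), 'k1': -0.0875019370626244, 'position': array([0.34585951, 0.5648461 , 0.72225145]), 'attitude': array([ 0.73924986, -0.01814191, -2.72741155])}
{'camera_matrix': array([[298.85463793,   0.        , 322.89391312],
       [  0.        , 298.85463793, 198.1373719 ],
       [  0.        ,   0.        ,   1.        ]]), 'k1': -0.013405204050295891, 'position': array([0.08602103, 0.54733152, 0.38506135]), 'attitude': array([-2.48243248e-01,  7.88686835e-04,  1.28882771e+00])}
{'time_s': 0.1, 'qpos': array([ 1.22339397e+00,  3.00393607e-01,  1.52148179e+00,  3.91052870e-06,
        1.32071141e+00, -6.66037468e-02]), 'joint_vel': array([-0.0012097 , -0.00246181, -0.00218651, -0.001876  ,  0.00200864,
       -0.00094214]), 'tau': array([ 1.06860763e-03, -5.32635498e+01, -3.53295708e+01,  7.09553459e-02,
        2.33792252e-02,  2.13949733e-05]), 'ee_pos': array([0.15234063, 0.52823465, 0.19117085]), 'eef_rot': array([-3.14152271e+00,  9.91699977e-04,  1.28999678e+00]), 'force': array([-0.51922907, -0.83490625, -0.17892655]), 'moment': array([-0.0227706 ,  0.00333971, -0.00396142]), 'grip_width': 0.09365987602480041}
```

View pics/top0.png

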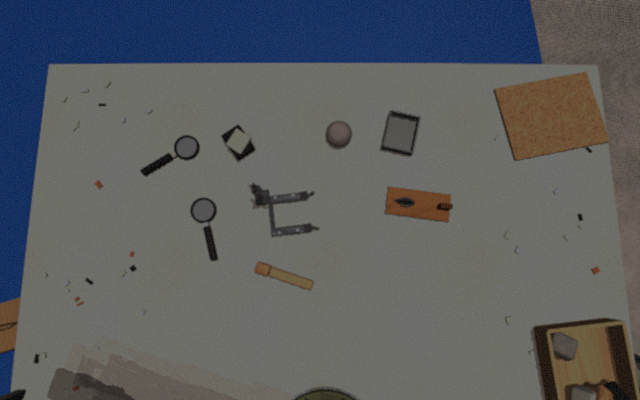

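View pics/side0.png

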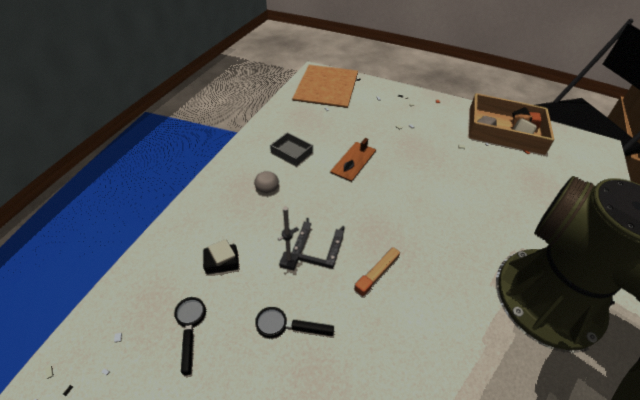

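Top view: the loupe candidates are A, lens at (204,210) with handle to (213,260), and B, lens at (187,147) with handle to (143,172). The base is at about (325,400), so A is nearest and I choose A. The stand is at (285,215), with its mouth opening right and the post at (257,190). The board is at (418,204), with the stone (403,202) towards the stand and the fin at (445,207).

```bash
python3 - <<'E'
from h import *
m=model("top"); im=np.load("pics/top0.npy")
hsv=cv2.cvtColor(im,cv2.COLOR_RGB2HSV); v=hsv[...,2]
def comp(mask,box,z,name):
    x0,y0,x1,y1=box; k=np.zeros(mask.shape,np.uint8); k[y0:y1,x0:x1]=mask[y0:y1,x0:x1]*255
    c=max(cv2.findContours(k,0,2)[0],key=cv2.contourArea); r=cv2.minAreaRect(c)
    b=onplane(m,cv2.boxPoints(r),z); print(name,"px",np.round(r[0]),"centre",b.mean(0).round(4),"sides",np.linalg.norm(b[1]-b[0]).round(4),np.linalg.norm(b[2]-b[1]).round(4),"yaws",np.degrees([np.arctan2(*(b[1]-b[0])[1::-1]),np.arctan2(*(b[2]-b[1])[1::-1])]).round(1)); return c
comp((hsv[...,1]>110)&(hsv[...,0]<20),(375,175,465,235),.008,"board")
dark=v<75
comp(dark,(385,190,422,215),.014,"stone"); comp(dark,(432,198,465,216),.03,"fin")
for bx,n in(((185,190,225,225),"ringA"),((198,225,222,268),"handleA"),((170,130,203,162),"ringB")): comp(dark if n[0]=="h" else v<110,bx,.014,n)
comp(dark,(245,175,325,245),.02,"stand")
for n,p,z in(("railU end",(313,193),.02),("railL end",(318,229),.02),("post foot",(258,198),.016),("baton",(284,276),.02),("baseB",(325,395),0)): print(n,onplane(m,p,z).round(3))
a=cv2.resize(im[170:275,180:330],None,fx=5,fy=5,interpolation=cv2.INTER_CUBIC); a=np.clip(a.astype(float)*1.5,0,255).astype(np.uint8); cv2.imwrite("pics/c1.png",a[:,:,::-1])
E
```

```text
board px [419. 204.] centre [ 0.5608 -0.2377  0.008 ] sides 0.0687 0.1637 yaws [ -9.3 -97.9]
stone px [404. 201.] centre [ 0.5672 -0.2     0.014 ] sides 0.0252 0.0465 yaws [ -27.8 -117.3]
fin px [444. 206.] centre [ 0.5508 -0.2945  0.03  ] sides 0.0346 0.0174 yaws [-90.1 176.7]
ringA px [204. 207.] centre [0.5529 0.2969 0.014 ] sides 0.098 0.0854 yaws [ -90.1 -177.8]
handleA px [210. 243.] centre [0.4639 0.2794 0.014 ] sides 0.0197 0.0874 yaws [ -77.4 -165.1]
ringB px [186. 146.] centre [0.7117 0.3519 0.014 ] sides 0.0828 0.0823 yaws [ -90.2 -177.2]
stand px [284. 207.] centre [0.5523 0.0985 0.02  ] sides 0.1543 0.1398 yaws [ -82.3 -172.5]
railU end [[0.587 0.027 0.02 ]]
railL end [[0.497 0.015 0.02 ]]
post foot [[0.575 0.164 0.016]]
baton [[0.384 0.096 0.02 ]]
baseB [[ 0.109 -0.001  0.   ]]
```

View pics/c1.png

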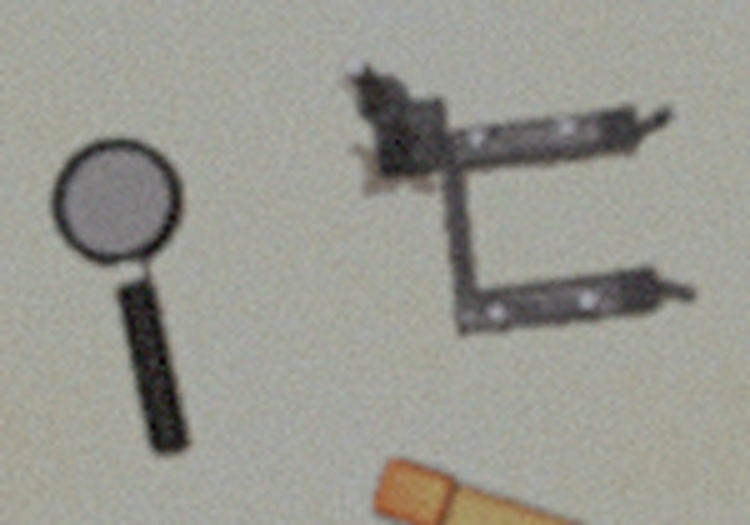

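The crop confirms A: a round lens with a straight handle, lens at crop (118,200), which is px (204,210). The stand slot opens right with yaw about 97°. Next I turn the tool and move above the fin.

```bash
cat >> h.py <<'E'
def go(x,y,z,yaw):
    o=ctrl.get_obs(); p=np.array(o["ee_pos"]); M=R.from_euler('xyz',o["eef_rot"]).as_matrix()
    d=M.T@(np.array([x,y,z])-p); w=np.arctan2(M[1,0],M[0,0]); t=-((yaw-w+np.pi)%(2*np.pi)-np.pi)
    print("tool shift",d.round(4),"turn",round(t,3),"| at",p.round(4),"yaw",round(w,4),"tilt",np.degrees(np.arccos(-M[2,2])).round(2))
E
python3 -m handwheel '[[[0,0,0,0.143],[0,0,0,0.143],[0,0,0,0.143],[0,0,0,0.143],[0,0,0,0.143],[0,0,0,0.143],[0,0,0,0.143],[0,0,0,0.143],[0,0,0,0.143],[0,0,0,0.143]]]' 0.094 30
python3 -c "
from h import *
go(0.555,-0.25,0.19,-0.14)"
```

```text
time_s: 1.1
ee_pos: [0.1517, 0.5266, 0.1876]
eef_rot: [3.133, 0.001, -0.195]
force: [0.0, -0.0, 0.8]
grip_width: 0.0942
tool shift [0.5461 0.6838 0.0026] turn -0.055 | at [0.1517 0.5266 0.1876] yaw -0.1949 tilt 0.48
```

```bash

python3 -m handwheel '[[[0.03,0.036,0,-0.01],[0.03,0.036,0,-0.01],[0.03,0.036,0,-0.01],[0.03,0.036,0,-0.01],[0.03,0.036,0,-0.01],[0.03,0.036,0,0],[0.03,0.036,0,0],[0.03,0.036,0,0],[0.03,0.036,0,0],[0.03,0.036,0,0]]]'
python3 -c "
from h import *
go(0.555,-0.25,0.19,-0.14)"
```

```text
time_s: 2.1
ee_pos: [0.3918, 0.109, 0.188]
eef_rot: [3.13, 0.003, -0.144]
force: [0.1, 0.5, 0.9]
grip_width: 0.0939
tool shift [0.2129 0.332  0.0013] turn -0.004 | at [0.3918 0.109  0.188 ] yaw -0.1436 tilt 0.68
```

```bash

python3 -m handwheel '[[[0.024,0.037,0,0],[0.024,0.037,0,0],[0.024,0.037,0,0],[0.024,0.037,0,0],[0.024,0.037,0,0],[0.024,0.037,0,0],[0.024,0.037,0,0],[0.024,0.037,0,0],[0.024,0.037,0,0],[0,0,0,0]]]'
python3 - <<'E'
from h import *
go(0.555,-0.25,0.19,-0.14)
m,im=snap("wrist","w1"); np.save("pics/w1m.npy",m,allow_pickle=True)
P=proj(m,[[.5608,-.2377,.008],[.567,-.2,.016],[.551,-.295,.037],[.587,.027,.02],[.497,.015,.02]]); print(P.round(0))
E
```

```text
time_s: 3.1
ee_pos: [0.561, -0.2732, 0.1875]
eef_rot: [3.131, 0.007, -0.149]
force: [-0.9, 0.0, 0.3]
grip_width: 0.094
tool shift [-0.0094 -0.022  -0.0027] turn -0.009 | at [ 0.561  -0.2732  0.1875] yaw -0.1493 tilt 0.71
[[ 318.  151.]
 [ 318.  119.]
 [ 317.  202.]
 [ 303. -118.]
 [ 217.  -87.]]
```

View pics/w1.png

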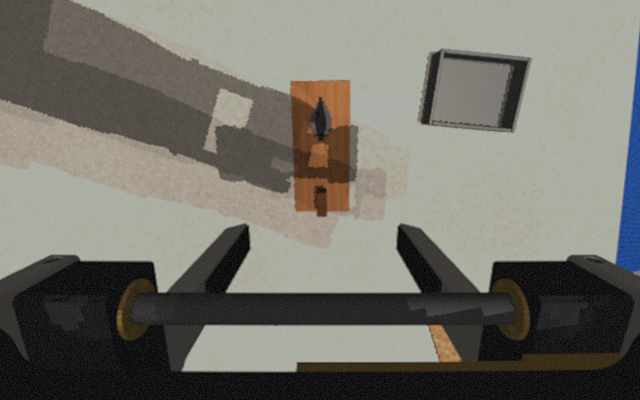

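The wrist view shows the board at (291..350, 81..211), stone at (320,120), fin at (321,200), and no obstacles between the fingers. I measure the board from this picture.

```bash
python3 - <<'E'
from h import *
m=np.load("pics/w1m.npy",allow_pickle=True).item(); im=np.load("pics/w1.npy")
hsv=cv2.cvtColor(im,cv2.COLOR_RGB2HSV)
k=(((hsv[...,1]>125)&(hsv[...,0]<15)&(hsv[...,2]>40))*255).astype(np.uint8); k[:,:280]=0;k[:,365:]=0;k[225:]=0
c=np.vstack([c for c in cv2.findContours(k,0,2)[0] if cv2.contourArea(c)>20]); h=cv2.convexHull(c); g=onplane(m,h[:,0],.008)
r=cv2.minAreaRect((g[:,:2]*1000).astype(np.float32)); print("px",cv2.boundingRect(c),"rect mm",r); print(cv2.boxPoints(r).round(1))
print("fin base pts z.008/top z.037", onplane(m,[(315,187),(327,187)],.037).round(4), onplane(m,[(316,216),(327,216)],.008).round(4),"stone",onplane(m,[(320,120)],.014).round(4))
cv2.imwrite("pics/c2.png",cv2.resize(im[70:225,270:370],None,fx=4,fy=4,interpolation=cv2.INTER_CUBIC)[:,:,::-1])
E
```

```text
px (291, 81, 59, 135) rect mm ((564.3880004882812, -239.63836669921875), (164.7029266357422, 68.64464569091797), 82.21280670166016)
[[ 519.2 -316.6]
 [ 587.2 -325.9]
 [ 609.6 -162.7]
 [ 541.5 -153.4]]
fin base pts z.008/top z.037 [[ 0.552  -0.2765  0.037 ]
 [ 0.566  -0.2786  0.037 ]] [[ 0.5453 -0.3215  0.008 ]
 [ 0.5596 -0.3236  0.008 ]] stone [[ 0.5691 -0.2019  0.014 ]]
```

View pics/c2.png

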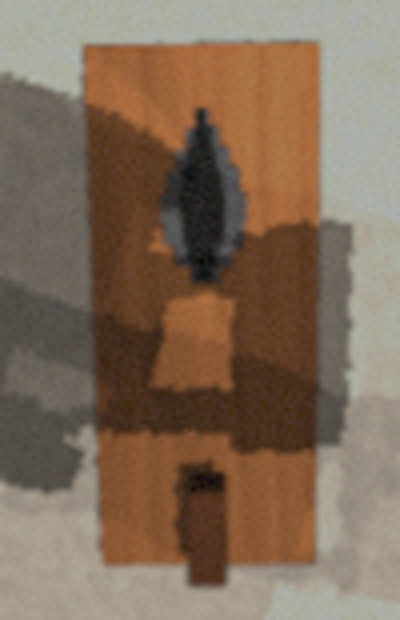

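```bash
python3 - <<'E'
from h import *
m=np.load("pics/w1m.npy",allow_pickle=True).item()
g=onplane(m,[(291,81),(350,80.5),(349,211),(295.5,211)],.008)[:,:2]; print(g.round(4),"len",np.linalg.norm(g[0]-g[3]),np.linalg.norm(g[1]-g[2]),"w",np.linalg.norm(g[0]-g[1]),np.linalg.norm(g[2]-g[3]))
ax=g[:2].mean(0)-g[2:].mean(0); yw=np.arctan2(ax[1],ax[0]); c=g.mean(0); u=ax/np.linalg.norm(ax); print("c",c,"yaw",np.degrees(yw),"fin pred",c-.063*u)
f=onplane(m,[(322,193),(322,216)],.037); print("fin",f.round(4),f.mean(0).round(4))
o=f.mean(0); go(o[0],o[1],.10,yw-np.pi/2)
E
```

```text
[[ 0.5422 -0.153 ]
 [ 0.6106 -0.1628]
 [ 0.5889 -0.3211]
 [ 0.5199 -0.3107]] len 0.15934799726311535 0.15971003089069297 w 0.06909263222900101 0.06980579784548571
c [ 0.56540189 -0.23689765] yaw 82.08327663578241 fin pred [ 0.55672467 -0.29929722]
fin [[ 0.5591 -0.2849  0.037 ]
 [ 0.5548 -0.3132  0.037 ]] [ 0.5569 -0.2991  0.037 ]
tool shift [0.0012 0.0272 0.0879] turn -0.01 | at [ 0.5605 -0.2712  0.1876] yaw -0.1485 tilt 0.7
```

```bash

python3 -m handwheel '[[[0,0.027,0,-0.01],[0,0,0.03,0],[0,0,0.03,0],[0,0,0.03,0],[0,0,0.03,0],[0,0,0,0],[0,0,0,0]]]'
python3 -c "
from h import *
go(.5567,-.2992,.032,-.138)"
```

```text
time_s: 3.85
ee_pos: [0.5548, -0.2938, 0.0662]
eef_rot: [3.132, 0.006, -0.134]
force: [0.6, -0.0, 0.8]
grip_width: 0.0942
tool shift [0.0028 0.0048 0.0342] turn 0.004 | at [ 0.5548 -0.2938  0.0662] yaw -0.1338 tilt 0.65
```

```bash

python3 -m handwheel '[[[0.003,0.006,0.017,0],[0,0,0.018,0],[0,0,0,0],[0,0,0,0]]]'
python3 -m handwheel '[[[0,0,0,0],[0,0,0,0],[0,0,0,0],[0,0,0,0],[0,0,0,0],[0,0,0,0],[0,0,0,0]]]' 0 30
python3 -c "
from h import *
go(.5567,-.2992,.032,-.138)"
```

```text
time_s: 4.25
ee_pos: [0.5593, -0.3018, 0.0343]
eef_rot: [3.129, -0.0, -0.133]
force: [0.1, 0.2, 0.9]
grip_width: 0.0938
time_s: 4.95
ee_pos: [0.5605, -0.3026, 0.0375]
eef_rot: [3.128, -0.004, -0.133]
force: [-0.7, -0.2, 0.5]
grip_width: 0.0417
tool shift [-0.0043 -0.003   0.0054] turn 0.005 | at [ 0.5605 -0.3026  0.0375] yaw -0.1328 tilt 0.83
```

```bash

python3 -m handwheel '[[[-0.004,-0.003,0.006,0],[0,0,0.001,0],[0,0,0.001,0],[0,0,0.001,0],[0,0,0,0],[0,0,0,0]]]' 0 30
python3 -c "
from h import *
go(.5567,-.2992,.032,-.138)"
```

```text
time_s: 5.55
ee_pos: [0.5564, -0.2987, 0.0272]
eef_rot: [3.128, -0.003, -0.133]
force: [0.4, 1.0, 0.1]
grip_width: 0.0006
tool shift [ 0.0004  0.0005 -0.0048] turn 0.005 | at [ 0.5564 -0.2987  0.0272] yaw -0.1327 tilt 0.8
```

```bash
python3 - <<'E'
from h import *
m,im=snap("wrist","w2"); ms,s=snap("side","s2")
go(.5567,-.2992,.032,-.138); print(ctrl.get_obs()["force"])
P=[.5564,-.2987,.0272-.019]; print(proj(ms,P),proj(m,P))
u,v=proj(ms,P)[0].astype(int); a=cv2.resize(s[v-60:v+40,u-70:u+70],None,fx=3,fy=3,interpolation=cv2.INTER_CUBIC)
b=cv2.resize(im[100:320,200:440],(327,300)); cv2.imwrite("pics/c3.png",np.hstack([a,b])[:,:,::-1])
E
```

```text
tool shift [ 0.0004  0.0005 -0.0047] turn 0.005 | at [ 0.5564 -0.2987  0.0273] yaw -0.1327 tilt 0.8
[ 0.82663137  0.13517546 -0.26322386]
[[362.79482723 148.07249288]] [[320.24187461 219.30843811]]
```

View pics/c3.png

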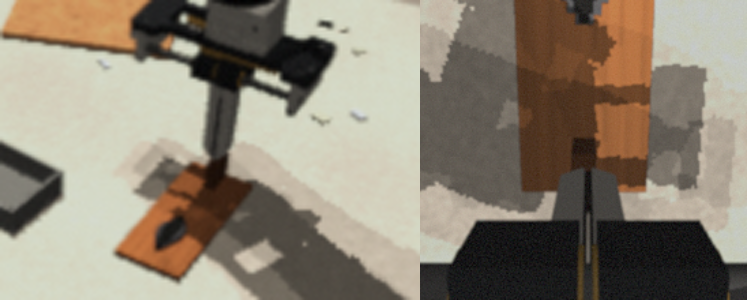

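```bash
python3 - <<'E'
from h import *
m,im=model("wrist"),np.load("pics/w2.npy"); ms,s=model("side"),np.load("pics/s2.npy")
def tri(a,b):
    o1,d1=ray(*a);o2,d2=ray(*b);d1,d2=d1[0],d2[0]
    t=np.linalg.lstsq(np.c_[d1,-d2],o2-o1,rcond=None)[0]; return ((o1+d1*t[0]).round(4),(o2+d2*t[1]).round(4))
print("tip tri",tri((m,(323,226)),(ms,(363,140))))
o,d=ray(ms,(363,140)); d=d[0]; print("side ray at y=-.2987",o+d*(-.2987-o[1])/d[1]," at z=.008",o+d*(.008-o[2])/d[2])
for z in (0,.008,.019,.03): print(z, onplane(m,(323,226),z))
cv2.imwrite("pics/c4.png",np.hstack([cv2.resize(s[100:170,330:400],(400,400),interpolation=cv2.INTER_CUBIC),cv2.resize(im[180:270,278:368],(400,400),interpolation=cv2.INTER_CUBIC)])[:,:,::-1])
E
```

```text
tip tri (array([ 0.5593, -0.2915,  0.0429]), array([ 0.5576, -0.2922,  0.0432]))
side ray at y=-.2987 [ 0.55918795 -0.2987      0.03809257]  at z=.008 [ 0.56857115 -0.33668288  0.008     ]
0 [[ 0.55737347 -0.30728312  0.        ]]
0.008 [[ 0.55773461 -0.3043453   0.008     ]]
0.019 [[ 0.55823116 -0.3003058   0.019     ]]
0.03 [[ 0.55872772 -0.2962663   0.03      ]]
```

View pics/c4.png

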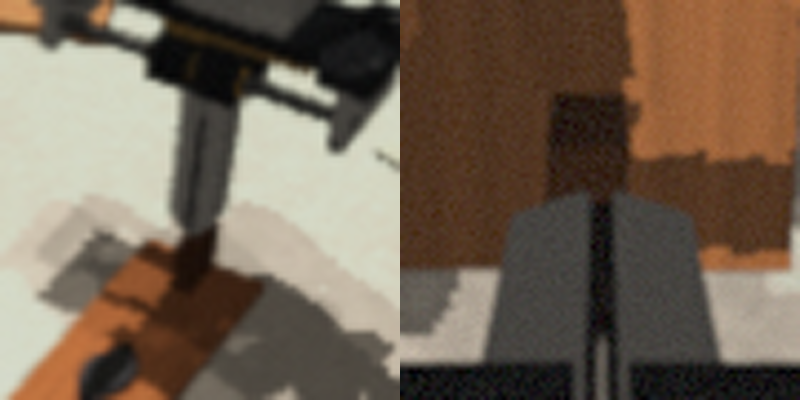

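```bash
python3 - <<'E'
from h import *
m1=np.load("pics/w1m.npy",allow_pickle=True).item(); m=model("wrist"); ms=model("side"); mt=model("top")
o=ctrl.get_obs(); print(o["ee_pos"],o["eef_rot"],o["qpos"]); print("cam now",m["position"],m["attitude"],"cam w1",m1["position"],m1["attitude"])
p1=np.array([.561,-.2732,.1875]); M1=R.from_euler('xyz',[3.131,.007,-.149]).as_matrix()
for dz in(-.03,-.02,-.01,0,.01,.019): print(dz,proj(m1,[p1+M1@[-.047,-.008,dz],p1+M1@[.047,-.008,dz]]).round(0).tolist())
F=[[.5591,-.2844,.008],[.5591,-.2844,.037],[.5547,-.314,.037]]; print("fin wrist",proj(m,F).round(0).tolist(),"side",proj(ms,F).round(0).tolist())
E
```

```text
[ 0.55640665 -0.29874312  0.0272528 ] [ 3.12801057 -0.00347949 -0.13269076] [-0.54574707  0.64258611  1.4247216  -0.01261903  1.06567965 -0.40697367]
cam now [ 0.56731198 -0.22643324  0.22016296] [-0.26137447 -0.00389165 -0.1338491 ] cam w1 [ 0.57499747 -0.20194687  0.38065883] [-0.25813593  0.0064398  -0.15052031]
-0.03 [[239.0, 233.0], [400.0, 233.0]]
-0.02 [[244.0, 227.0], [396.0, 227.0]]
-0.01 [[247.0, 222.0], [392.0, 222.0]]
0 [[251.0, 217.0], [389.0, 217.0]]
0.01 [[254.0, 213.0], [386.0, 213.0]]
0.019 [[257.0, 210.0], [384.0, 209.0]]
fin wrist [[321.0, 200.0], [321.0, 212.0], [321.0, 255.0]] side [[360.0, 151.0], [361.0, 143.0], [366.0, 138.0]]
```

The fingertips triangulate to z≈0.043 from two views that agree to 2 mm, while the reported TCP z is 0.027. The jaws also shut completely above the 37 mm fin. So the tips really sit about 16 mm above the reported TCP, not 19 mm below it. I'll use that measured offset: tips at 12 mm means reported z ≈ -0.004, approached while watching the force.

```bash

python3 -m handwheel '[[[0,0,0,0],[0,0,0,0],[0,0,0,0],[0,0,0,0],[0,0,0,0],[0,0,0,0],[0,0,0,0]]]' 0.05 30
python3 -m handwheel '[[[0,0,0.01,0],[0,0,0.01,0]]]'
python3 -c "
from h import *
go(.5567,-.2992,-.003,-.138)"
```

```text
time_s: 6.35
ee_pos: [0.5565, -0.2988, 0.0275]
eef_rot: [3.128, -0.004, -0.133]
force: [-0.9, 0.4, -0.3]
grip_width: 0.0493
time_s: 6.55
ee_pos: [0.5572, -0.2995, 0.0075]
eef_rot: [3.127, -0.006, -0.133]
force: [-0.0, 0.5, -0.4]
grip_width: 0.05
tool shift [-0.0006 -0.0004  0.0105] turn 0.005 | at [ 0.5572 -0.2995  0.0075] yaw -0.1327 tilt 0.91
```

```bash

python3 -m handwheel '[[[0,0,0.008,0],[0,0,0,0],[0,0,0,0]]]'
python3 -m handwheel '[[[0,0,0,0],[0,0,0,0],[0,0,0,0],[0,0,0,0],[0,0,0,0],[0,0,0,0],[0,0,0,0],[0,0,0,0]]]' 0 30
python3 - <<'E'
from h import *
go(.5567,-.2992,-.003,-.138)
ms,s=snap("side","s3"); o=ctrl.get_obs(); print(o["force"],o["grip_width"])
E
```

```text
time_s: 6.85
ee_pos: [0.5561, -0.2989, -0.0042]
eef_rot: [3.128, -0.002, -0.133]
force: [0.1, 0.3, 0.1]
grip_width: 0.0499
time_s: 7.65
ee_pos: [0.5565, -0.2992, -0.0031]
eef_rot: [3.128, -0.004, -0.133]
force: [-0.2, -0.2, -1.2]
grip_width: 0.0115
tool shift [ 0.0002 -0.0001 -0.0001] turn 0.005 | at [ 0.5565 -0.2992 -0.0031] yaw -0.1328 tilt 0.82
[ 0.07498678 -0.82454573  0.33650173] 0.011699158764180618
```

Fin gripped (width 11.7 mm). Now the stand pose, from the lip inner edges in the top crop.

```bash
python3 - <<'E'
from h import *
m=model("top"); f=lambda p,z:onplane(m,np.array(p)/5+[180-.4,170-.4],z)[:,:2]
U=f([(637,150),(467,163)],.021); L=f([(655,268),(482,290)],.021)
print(U.round(4),L.round(4),"gap",np.linalg.norm(U-L,axis=1))
mo=(U[0]+L[0])/2; st=(U[1]+L[1])/2; d=st-mo; yw=np.arctan2(d[1],d[0]); u=d/np.linalg.norm(d)
print("mouth",mo,"stop",st,"len",np.linalg.norm(d),"yaw",np.degrees(yw),np.degrees([np.arctan2(*(q[1]-q[0])[::-1]) for q in(U,L)]))
print("stand origin from mouth",mo+.035*u,"from stop",st-.055*u)
E
```

```text
[[0.5698 0.0417]
 [0.5634 0.1258]] [[0.5112 0.0327]
 [0.5005 0.1173]] gap [0.05928648 0.06344745]
mouth [0.54053757 0.03723072] stop [0.53196713 0.12154794] len 0.08475167376073194 yaw 95.80390776786732 [94.37376842 97.21716833]
stand origin from mouth [0.53699822 0.0720513 ] from stop [0.53752895 0.06682988]
```

```bash

python3 -m handwheel '[[[0,0,0,-0.06],[0,0,0,-0.06],[0,0,0,-0.06],[0,0,0,-0.06],[0,0,0,0]]]'
python3 -c "
from h import *
go(.564,-.148,-.003,.122); print(ctrl.get_obs()['force'],ctrl.get_obs()['grip_width'])"
```

```text
time_s: 8.2
ee_pos: [0.5566, -0.2991, -0.0032]
eef_rot: [3.128, -0.0, 0.116]
force: [-0.2, 0.2, 0.4]
grip_width: 0.0117
tool shift [ 0.0248 -0.1493 -0.0023] turn -0.006 | at [ 0.5566 -0.2991 -0.0032] yaw 0.1159 tilt 0.81
[-0.24399032  0.21024404  0.36600013] 0.011711107272669566
```

```bash

python3 -m handwheel '[[[0.004,-0.025,0,-0.006],[0.004,-0.025,0,0],[0.004,-0.025,0,0],[0.004,-0.025,0,0],[0.004,-0.025,0,0],[0.004,-0.025,0,0],[0,0,0,0],[0,0,0,0]]]'
python3 - <<'E'
from h import *
go(.564,-.148,-.003,.122); print(ctrl.get_obs()['force'],ctrl.get_obs()['grip_width'])
m,im=snap("top","t4"); mw,w=snap("wrist","w4")
P=proj(m,[[.54,.037,.02],[.564,-.148,.02]]); print(P)
a=cv2.resize(im[165:260,245:415],(765,428),interpolation=cv2.INTER_CUBIC); a=np.clip(a*1.6,0,255).astype(np.uint8); cv2.imwrite("pics/c5.png",a[:,:,::-1])
E
```

```text
time_s: 9.0
ee_pos: [0.565, -0.1456, -0.0026]
eef_rot: [3.122, -0.006, 0.105]
force: [0.1, -0.8, 1.2]
grip_width: 0.0122
tool shift [-0.0013  0.0023  0.0004] turn -0.017 | at [ 0.565  -0.1456 -0.0026] yaw 0.1054 tilt 1.15
[ 0.1252773  -0.84744699  1.16102951] 0.01219342794484455
[[308.8927167  211.61210096]
 [383.60865697 201.9065891 ]]
```

View pics/c5.png

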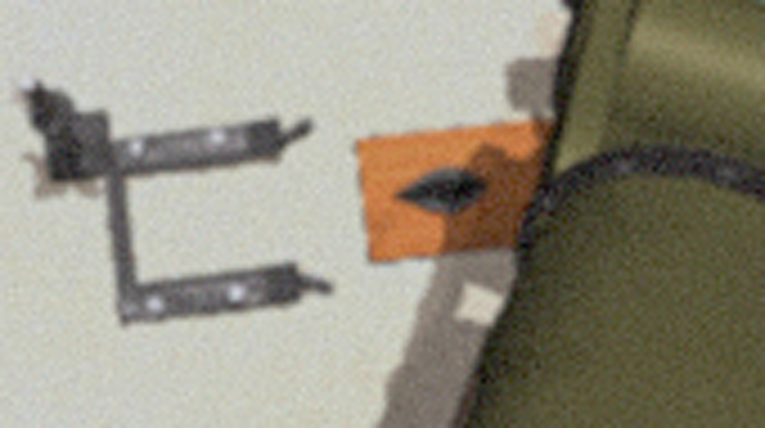

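Crop 5 shows the stand rails at left, with flare tips at crop (308,127) and (328,288). The board front edge is at (358,143)–(370,262), facing the mouth, and the rest of the board is under the arm. I measure the offset and angle with masks.

```bash
cat > meas.py <<'E'
from h import *
def stand(m,im):
    v=cv2.cvtColor(im,cv2.COLOR_RGB2HSV)[...,2]; e=[]
    out=[]
    for (c0,c1,r0,r1) in((278,302,186,208),(280,305,220,240)):
        g=im[r0:r1,c0:c1].astype(float).mean(2); bg=np.percentile(g,97); w=np.clip(bg*.85-g,0,None)
        w=cv2.GaussianBlur(w,(3,3),0); rows=np.arange(r0,r1)[:,None]; cen=(w*rows).sum(0)/w.sum(0)
        cols=np.arange(c0,c1); p=np.polyfit(cols,cen,1); out.append(onplane(m,[(cols[0],np.polyval(p,cols[0])),(cols[-1],np.polyval(p,cols[-1]))],.019)[:,:2])
    return out
def board(m,im,c0,c1,r0=188,r1=230,z=.008):
    s=im[r0:r1].astype(float); q=s[...,0]-s[...,2]; o=[];
    up,lo=[],[]
    for c in range(c0,c1):
        k=np.where(q[:,c]>30)[0]; up.append(k.min()+r0-.5); lo.append(k.max()+r0+.5)
    cols=np.arange(c0,c1)
    for e in(up,lo):
        p=np.polyfit(cols,e,1); o.append(onplane(m,[(cols[0],np.polyval(p,cols[0])),(cols[-1],np.polyval(p,cols[-1]))],z)[:,:2])
    return o
def ang(q): return np.degrees(np.arctan2(*(q[0]-q[1])[::-1]))
E
python3 - <<'E'
from meas import *
m=model("top"); im=np.load("pics/t4.npy")
U,L=stand(m,im); print("rails",U.round(4),L.round(4),"yaw",ang(U),ang(L))
B=board(m,im,330,360); print("board",B[0].round(4),B[1].round(4),"yaw",ang(B[0]),ang(B[1]))
u=(U[0]-U[1]+L[0]-L[1]); u/=np.linalg.norm(u); n=np.array([-u[1],u[0]])
print("rail sep",(U.mean(0)-L.mean(0))@n,"board width",(B[0].mean(0)-B[1].mean(0))@n)
mid=(U.mean(0)+L.mean(0))/2; print("lateral offset of board points along stand y:",[(((B[0][i]+B[1][i])/2-mid)@n).round(4) for i in(0,1)],"u",u)
q=im[185:232,320:345].astype(float); k=(q[...,0]-q[...,2]>30).astype(int)
print("front col by row",[(r+185,int(np.where(k[r])[0].min()+320)) for r in range(0,47,5) if k[r].any()])
E
```

```text
rails [[0.5707 0.1137]
 [0.5767 0.0567]] [[0.4916 0.1076]
 [0.4988 0.0489]] yaw 96.00406775315692 97.01110582668191
board [[ 0.5845 -0.0156]
 [ 0.5929 -0.0887]] [[ 0.5136 -0.0152]
 [ 0.5252 -0.0875]] yaw 96.54554921051532 99.140763762967
rail sep -0.07879385454307283 board width -0.06873062171682627
lateral offset of board points along stand y: [np.float64(-0.0035), np.float64(-0.0052)] u [-0.11347112  0.99354129]
front col by row [(195, 327), (200, 324), (205, 325), (210, 325), (215, 326), (220, 327)]
```

```bash

python3 -m handwheel '[[[-0.0015,0,0,-0.019],[0,-0.01,0,0],[0,-0.01,0,0],[0,-0.01,0,0],[0,0,0,0]]]'
python3 - <<'E'
from meas import *
go(.5475,-.0195,-.003,.124); o=ctrl.get_obs(); print(o['force'],o['moment'],o['grip_width'])
m,im=snap("top","t5"); U,L=stand(m,np.load("pics/t4.npy"))
B=board(m,im,322,350); print("board",B[0].round(4),B[1].round(4),"yaw",ang(B[0]),ang(B[1]))
u=(U[0]-U[1]+L[0]-L[1]); u/=np.linalg.norm(u); n=np.array([-u[1],u[0]]); mid=(U.mean(0)+L.mean(0))/2
print([(((B[0][i]+B[1][i])/2-mid)@n).round(4) for i in(0,1)])
mw,w=snap("wrist","w5"); a=cv2.resize(im[175:245,260:400],(760,380),interpolation=cv2.INTER_CUBIC); a=np.clip(a*1.6,0,255).astype(np.uint8)
cv2.imwrite("pics/c6.png",np.vstack([a,cv2.resize(w[0:210,120:520],(760,399))[:220]])[:600,:,::-1])
E
```

```text
time_s: 9.6
ee_pos: [0.5594, -0.1168, -0.003]
eef_rot: [3.122, -0.007, 0.121]
force: [-0.5, 1.6, 2.2]
grip_width: 0.0119
tool shift [-0.0001 -0.098  -0.002 ] turn -0.003 | at [ 0.5594 -0.1168 -0.003 ] yaw 0.1212 tilt 1.21
[-0.50492663  1.62914402  2.21247734] [ 0.68989927  0.30042473 -0.00194346] 0.011898316904052212
board [[ 0.5782  0.0045]
 [ 0.5869 -0.0634]] [[ 0.5024  0.0047]
 [ 0.5307 -0.0626]] yaw 97.29196525990439 112.80606042901819
[np.float64(0.0029), np.float64(-0.0078)]
```

View pics/c6.png

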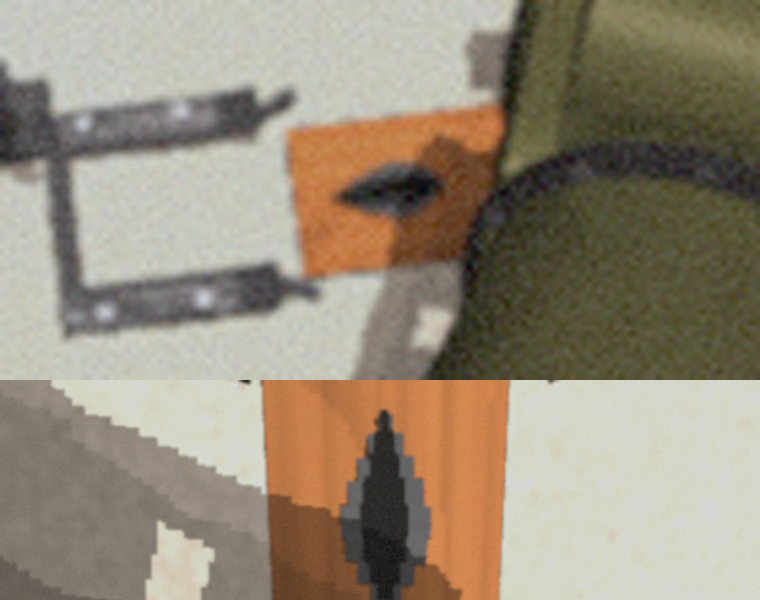

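Crop 6 shows the board front just between the flare tips. The gaps are about 15 mm at the upper flare and 5 mm at the lower one, and the wrist view agrees at roughly 13 and 4 mm. The rail centroid was therefore misled, and the board must go about 4 mm towards +x (tool +x).

```bash

python3 -m handwheel '[[[0.004,0.003,0,0],[0,0,0,0],[0,-0.01,0,0],[0,-0.01,0,0],[0,-0.008,0,0],[0,0,0,0]]]'
python3 - <<'E'
from h import *
go(.5475,-.0195,-.003,.124); o=ctrl.get_obs(); print(o['force'],o['moment'],o['grip_width'])
m,im=snap("top","t6"); mw,w=snap("wrist","w6"); a=cv2.resize(im[180:240,270:390],(760,380),interpolation=cv2.INTER_CUBIC); a=np.clip(a*1.6,0,255).astype(np.uint8)
cv2.imwrite("pics/c7.png",np.vstack([a,cv2.resize(w[0:210,120:520],(760,399))[:220]])[:600,:,::-1])
E
```

```text
time_s: 10.3
ee_pos: [0.561, -0.0914, -0.0031]
eef_rot: [3.12, -0.007, 0.121]
force: [-1.2, 0.2, 3.1]
grip_width: 0.0118
tool shift [-0.0047 -0.0729 -0.0017] turn -0.003 | at [ 0.561  -0.0914 -0.0031] yaw 0.1207 tilt 1.3
[-1.18524447  0.19034655  3.08280893] [0.24069517 0.28125613 0.06601049] 0.011819021944904964
```

View pics/c7.png

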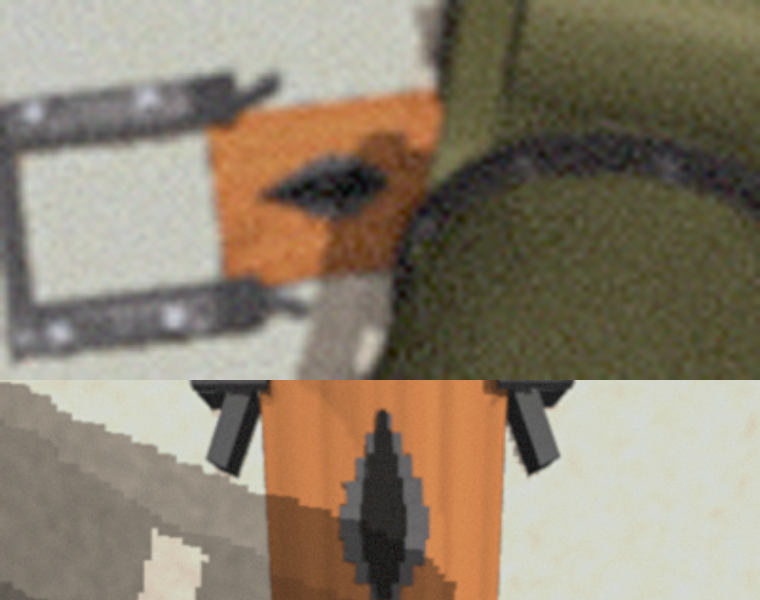

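Crop 7 shows the board front inside the straight rails, centred between the flares. Forces are small, so I carry on in.

```bash

python3 -m handwheel '[[[0,-0.01,-0.001,0],[0,-0.01,0,0],[0,-0.01,0,0],[0,0,0,0]]]'
python3 -c "
from h import *
go(.552,-.0195,-.003,.124);o=ctrl.get_obs(); print(o['force'],o['moment'],o['grip_width'])"
```

```text
time_s: 10.8
ee_pos: [0.5567, -0.0594, -0.0031]
eef_rot: [3.121, -0.006, 0.12]
force: [-0.5, 1.8, 3.6]
grip_width: 0.0115
tool shift [ 0.0001 -0.0402 -0.001 ] turn -0.004 | at [ 0.5567 -0.0594 -0.0031] yaw 0.12 tilt 1.23
[-0.47715362  1.76661704  3.61941321] [0.64935612 0.41328374 0.03405258] 0.01151194750296626
```

```bash

python3 -m handwheel '[[[0,-0.01,-0.001,0],[0,-0.01,0,0],[0,-0.008,0,0],[0,0,0,0]]]'
python3 -m handwheel '[[[0,-0.006,0,0],[0,-0.006,0,0]]]'
python3 -c "
from h import *
go(.552,-.0195,-.003,.124);o=ctrl.get_obs(); print(o['force'],o['moment'],o['grip_width'])"
```

```text
time_s: 11.2
ee_pos: [0.5526, -0.0285, -0.0031]
eef_rot: [3.122, -0.006, 0.12]
force: [-0.5, 1.0, 2.4]
grip_width: 0.0124
time_s: 11.4
ee_pos: [0.5514, -0.0164, -0.0031]
eef_rot: [3.121, -0.006, 0.12]
force: [-0.0, -3.3, 3.0]
grip_width: 0.0118
tool shift [ 0.0002  0.0032 -0.0001] turn -0.004 | at [ 0.5514 -0.0164 -0.0031] yaw 0.1198 tilt 1.23
[-0.02305733 -3.26984173  3.01880141] [-0.34517355  0.31644475  0.08924802] 0.011768599710555895
```

```bash

python3 -m handwheel '[[[0,-0.004,0,0],[0,-0.004,0,0]]]'
python3 -m handwheel '[[[0,-0.004,0,0]]]'
```

```text
time_s: 11.6
ee_pos: [0.5518, -0.0139, -0.0022]
eef_rot: [3.111, -0.008, 0.121]
force: [-0.8, -33.5, 3.8]
grip_width: 0.0118
time_s: 11.7
ee_pos: [0.5517, -0.0133, -0.0019]
eef_rot: [3.106, -0.009, 0.121]
force: [-0.2, -30.1, 3.2]
grip_width: 0.0122
```

The push stopped hard at 33 N at the expected position, so the board is home. I relax and release.

```bash

python3 -m handwheel '[[[0,0.001,0,0],[0,0.0005,0,0],[0,0,0,0]]]'
python3 -m handwheel '[[[0,0,0,0],[0,0,0,0],[0,0,0,0],[0,0,0,0],[0,0,0,0],[0,0,0,0]]]' 0.05
python3 -m handwheel '[[[0,0,-0.02,0],[0,0,-0.04,0],[0,0,-0.04,0],[0,0,-0.04,0],[0,0,-0.04,0],[0,0,0,0],[0,0,0,0],[0,0,0,0],[0,0,0,0]]]' 0.094
python3 - <<'E'
from h import *
go(.5517,-.0139,.19,.12)
m,im=snap("wrist","w7"); np.save("pics/w7m.npy",m,allow_pickle=True); cv2.imwrite("pics/c8.png",im[:230,150:550][:,:,::-1].repeat(2,0).repeat(2,1)[:460,:800])
E
```

```text
time_s: 12.0
ee_pos: [0.5512, -0.015, -0.0021]
eef_rot: [3.106, -0.007, 0.12]
force: [0.1, -2.2, 2.7]
grip_width: 0.0118
time_s: 12.6
ee_pos: [0.5512, -0.0138, -0.0026]
eef_rot: [3.106, -0.007, 0.121]
force: [-0.8, -0.4, 0.7]
grip_width: 0.05
time_s: 13.5
ee_pos: [0.5475, -0.0074, 0.1814]
eef_rot: [3.107, -0.003, 0.12]
force: [-0.6, 0.9, 0.7]
grip_width: 0.0938
tool shift [ 0.0034  0.0073 -0.0083] turn 0.0 | at [ 0.5475 -0.0074  0.1814] yaw 0.1203 tilt 1.96
```

View pics/c8.png

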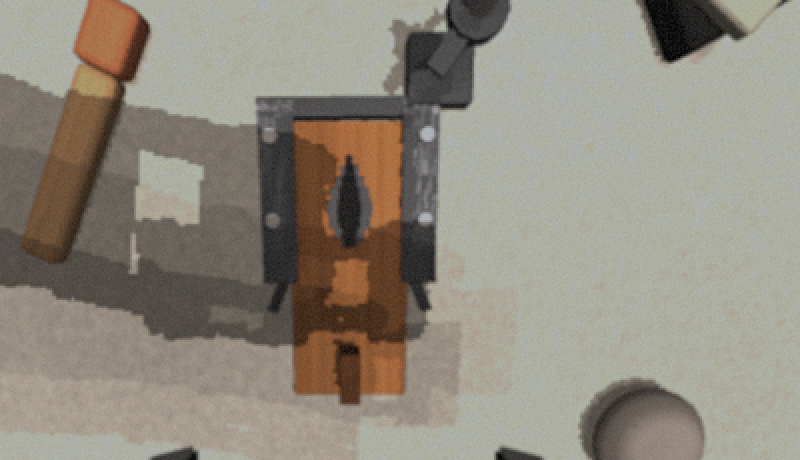

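Crop 8 shows the board's front edge against the stop wall at crop row ~119. It lies between the rails, released, with the stone at (349,205). The baton, hammerstone and core are undisturbed. Next I measure the stone, board and collar height.

```bash
python3 - <<'E'
from h import *
m=np.load("pics/w7m.npy",allow_pickle=True).item(); P=lambda x,y:(150+x/2-.25,y/2-.25)
print("stone",onplane(m,[P(349,201)],.012).round(4),"front",onplane(m,[P(293,119),P(403,119)],.008).round(4),"back",onplane(m,[P(295,394),P(405,394)],.008).round(4))
print("rail inner ends (lip z.021)",onplane(m,[P(293,119),P(403,119),P(298,283),P(401,283)],.021).round(4))
s=np.load("pics/side0.npy"); g=s.astype(int).mean(2)
for r in range(203,274,2):
    k=np.where(g[r,268:312]<np.median(g[r,255:315])*.62)[0]+268; print(r,(k.min(),k.max(),len(k)) if len(k) else None,end="; ")
ms=model("side"); print()
post=np.array([.5812,.157])
for z in(0,.016,.10,.12,.14,.16,.19): print(z,proj(ms,[*post,z]).round(1)[0],end=" ")
E
```

```text
stone [[0.5407 0.0816 0.012 ]] front [[0.5042 0.1217 0.008 ]
 [0.5656 0.129  0.008 ]] back [[ 0.5207 -0.038   0.008 ]
 [ 0.59   -0.0298  0.008 ]]
rail inner ends (lip z.021) [[0.5055 0.1198 0.021 ]
 [0.5646 0.1269 0.021 ]
 [0.5167 0.0327 0.021 ]
 [0.5761 0.0398 0.021 ]]
203 None; 205 None; 207 None; 209 None; 211 (np.int64(283), np.int64(287), 5); 213 (np.int64(283), np.int64(287), 5); 215 (np.int64(284), np.int64(287), 4); 217 (np.int64(284), np.int64(287), 4); 219 (np.int64(284), np.int64(308), 8); 221 (np.int64(284), np.int64(308), 8); 223 (np.int64(284), np.int64(310), 13); 225 (np.int64(284), np.int64(310), 13); 227 (np.int64(284), np.int64(309), 14); 229 (np.int64(284), np.int64(310), 21); 231 (np.int64(282), np.int64(309), 22); 233 (np.int64(282), np.int64(309), 18); 235 (np.int64(282), np.int64(308), 21); 237 (np.int64(283), np.int64(307), 19); 239 (np.int64(284), np.int64(306), 17); 241 (np.int64(286), np.int64(306), 14); 243 (np.int64(286), np.int64(305), 14); 245 (np.int64(286), np.int64(304), 14); 247 (np.int64(286), np.int64(304), 11); 249 (np.int64(286), np.int64(303), 15); 251 (np.int64(286), np.int64(302), 16); 253 (np.int64(283), np.int64(302), 20); 255 (np.int64(283), np.int64(306), 24); 257 (np.int64(289), np.int64(302), 10); 259 (np.int64(296), np.int64(307), 12); 261 (np.int64(284), np.int64(311), 20); 263 (np.int64(280), np.int64(311), 20); 265 (np.int64(279), np.int64(298), 20); 267 (np.int64(280), np.int64(296), 17); 269 (np.int64(287), np.int64(296), 10); 271 (np.int64(287), np.int64(295), 9); 273 (np.int64(285), np.int64(295), 4); 
0 [288.  263.1] 0.016 [287.7 259.2] 0.1 [286.1 236.8] 0.12 [285.7 230.9] 0.14 [285.3 224.8] 0.16 [284.9 218.5] 0.19 [284.2 208.4]
```

```bash

python3 -m handwheel '[[[0,0,-0.03,0],[0,0,-0.02,0.149],[0,0,0,0.149],[0,0,0,0.149],[0,0,0,0.149],[0,0,0,0.149],[0,0,0,0.149],[0,0,0,0.149],[0,0,0,0.149],[0,0,0,0.149]]]'
python3 -m handwheel '[[[0,0,0,0.149],[0,0,0,0.05]]]'
python3 -c "
from h import *
go(.47,.275,.21,-1.37)"
```

```text
time_s: 14.55
ee_pos: [0.5448, -0.0058, 0.2228]
eef_rot: [3.121, -0.027, -1.234]
force: [-0.6, 0.5, -0.4]
grip_width: 0.0937
time_s: 14.75
ee_pos: [0.5443, -0.0059, 0.2206]
eef_rot: [3.123, -0.03, -1.44]
force: [1.0, 0.3, 0.5]
grip_width: 0.0941
tool shift [-0.2884  0.037   0.0026] turn -0.07 | at [ 0.5443 -0.0059  0.2206] yaw -1.4401 tilt 2.02
```

```bash

python3 -m handwheel '[[[-0.036,0.005,0,-0.07],[-0.036,0.0,0,0],[-0.036,0.0,0,0],[-0.036,0.0,0,0],[-0.036,0.0,0,0],[-0.036,0.0,0,0],[-0.036,0.0,0,0],[-0.036,0.007,0,0],[0,0,0,0],[0,0,0,0]]]'
python3 - <<'E'
from h import *
go(.47,.275,.21,-1.37)
m,im=snap("wrist","w8"); np.save("pics/w8m.npy",m,allow_pickle=True)
print("pred lens, handle, collar, post",proj(m,[[.553,.297,.014],[.464,.279,.022],[.5812,.157,.112],[.5812,.157,.19],[.5812,.157,.016]]).round(0).tolist())
s=np.load("pics/side0.npy"); a=cv2.resize(s[200:275,265:321],(298,400),interpolation=cv2.INTER_CUBIC)
cv2.imwrite("pics/c9.png",np.hstack([cv2.resize(im[:320],(500,400)) if 0 else im[:400,100:600],a])[:,:,::-1])
E
```

```text
time_s: 15.75
ee_pos: [0.4725, 0.2838, 0.2016]
eef_rot: [3.105, -0.031, -1.372]
force: [0.6, -0.4, -0.1]
grip_width: 0.0938
tool shift [ 0.0083  0.0045 -0.008 ] turn -0.002 | at [0.4725 0.2838 0.2016] yaw -1.372 tilt 2.75
pred lens, handle, collar, post [[320.0, 109.0], [320.0, 184.0], [477.0, 109.0], [538.0, 108.0], [436.0, 109.0]]
```

View pics/c9.png

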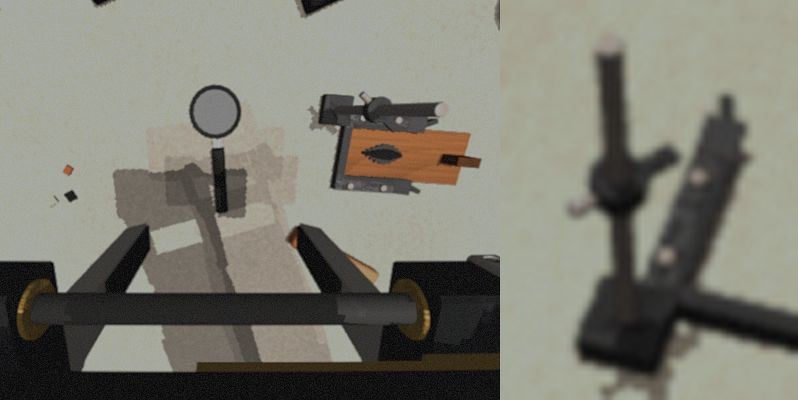

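Wrist view (+100 px columns): lens at (315,111), handle from (317,148) to (322,211), collar at (476,110), post top at (541,109). In the side crop the collar centre is at px (287,235). This is the 12th and last picture, so I go on numerically.

```bash
python3 - <<'E'
from h import *
m=np.load("pics/w8m.npy",allow_pickle=True).item(); im=np.load("pics/w8.npy"); g=im.astype(int).mean(2)
k=((g<60)*255).astype(np.uint8)
a=k.copy(); a[:, :285]=0; a[:,345:]=0; a[:80]=0; a[141:]=0
c=max(cv2.findContours(a,0,2)[0],key=cv2.contourArea); (x,y),r=cv2.minEnclosingCircle(c); e=cv2.fitEllipse(c); print("lens",(x,y),r,e)
L=onplane(m,[e[0]],.010)[0]; print("lens",L.round(4),"diam",2*np.linalg.norm(onplane(m,[(e[0][0]+e[1][0]/2,e[0][1])],.014)[0]-onplane(m,[e[0]],.014)[0]))
for r in(152,165,180,195,205):
    q=np.where(g[r,300:345]<38)[0]+300; print(r,q.min(),q.max(),end="; ")
h=onplane(m,[(317.5,150),(321.5,209)],.022); d=h[0]-h[1]; print("\nhandle ends",h.round(4),"yaw",np.degrees(np.arctan2(d[1],d[0])))
d2=L-h.mean(0); print("yaw lens-handle mid",np.degrees(np.arctan2(d2[1],d2[0])),"dist",np.hypot(*d2[:2]))
for cc in range(440,520,4): q=np.where(g[80:135,cc]<62)[0]+80; print(cc,q.min(),q.max(),len(q),end="; ")
print(); post=[.5812,.157]
for z in(.09,.1,.11,.12,.19): print(z,proj(m,[*post,z]).round(1)[0],end=" ")
E
```

```text
lens (314.54986572265625, 111.29800415039062) 26.107440948486328 ((314.76348876953125, 111.25947570800781), (49.20913314819336, 51.51554489135742), 177.13490295410156)
lens [0.5496 0.3024 0.01  ] diam 0.06003870013905072
152 313 322; 165 313 323; 180 314 324; 195 315 326; 205 316 326; 
handle ends [[0.5051 0.2904 0.022 ]
 [0.4308 0.2706 0.022 ]] yaw 14.926683090615773
yaw lens-handle mid 14.980882267505804 dist 0.08452131027217497
440 106 134 18; 444 105 132 20; 448 106 119 14; 452 106 114 9; 456 106 127 10; 460 106 114 9; 464 105 116 12; 468 104 121 15; 472 98 122 15; 476 107 122 14; 480 105 116 12; 484 104 125 20; 488 104 129 16; 492 105 131 13; 496 105 115 11; 500 105 115 11; 504 105 116 12; 508 105 116 12; 512 104 116 13; 516 104 116 13; 
0.09 [465.6 109. ] 0.1 [470.7 109. ] 0.11 [476.2 108.9] 0.12 [482.  108.9] 0.19 [538.4 108.4]
```

```bash

python3 -m handwheel '[[[0,0,0.02,-0.03],[0,0,0.02,-0.03],[0,0,0.02,0],[0,0,0.02,0],[0,0,0.02,0],[0,0,0.02,0],[0,0,0,0]]]' 0.06 45
python3 -c "
from h import *
go(.482,.2843,-.006,-1.31)"
```

```text
time_s: 16.5
ee_pos: [0.4719, 0.2713, 0.0766]
eef_rot: [3.102, -0.029, -1.32]
force: [-0.2, 0.5, 0.4]
grip_width: 0.0601
tool shift [-0.0125 -0.0163  0.0817] turn -0.01 | at [0.4719 0.2713 0.0766] yaw -1.3196 tilt 2.81
```

```bash

python3 -m handwheel '[[[-0.006,-0.008,0.01,-0.01],[-0.006,-0.008,0.01,0],[0,0,0.015,0],[0,0,0.01,0],[0,0,0,0]]]'
python3 -c "
from h import *
go(.482,.2843,-.006,-1.31)"
```

```text
time_s: 17.0
ee_pos: [0.4855, 0.2836, 0.0303]
eef_rot: [3.104, -0.028, -1.313]
force: [-0.5, -0.3, 1.1]
grip_width: 0.06
tool shift [-0.0025  0.0018  0.0364] turn -0.003 | at [0.4855 0.2836 0.0303] yaw -1.3134 tilt 2.71
```

```bash

python3 -m handwheel '[[[-0.002,0.002,0.012,0],[0,0,0.012,0],[0,0,0.01,0],[0,0,0,0]]]'
python3 -c "
from h import *
go(.482,.2843,-.006,-1.31)"
```

```text
time_s: 17.4
ee_pos: [0.4815, 0.2836, -0.0061]
eef_rot: [3.104, -0.028, -1.314]
force: [-0.2, 0.4, -0.4]
grip_width: 0.0597
tool shift [-0.0006 -0.0007 -0.0001] turn -0.004 | at [ 0.4815  0.2836 -0.0061] yaw -1.3136 tilt 2.7
```

```bash

python3 -m handwheel '[[[0,0,0.001,0],[0,0,0.001,0],[0,0,0,0],[0,0,0,0],[0,0,0,0],[0,0,0,0],[0,0,0,0],[0,0,0,0],[0,0,0,0],[0,0,0,0]]]' 0 45
python3 -m handwheel '[[[0,0,-0.005,0],[0,0,-0.01,0],[0,0,-0.01,0],[0,0,-0.01,0]]]'
python3 - <<'E'
from h import *
go(.482,.2843,.11,-1.31)
m,im=snap("wrist","w9"); g=im.astype(int).mean(2); print(m["position"])
for r in range(20,200,12): q=np.where(g[r,260:390]<50)[0]+260; print(r,(q.min(),q.max(),len(q)) if len(q) else None,end="; ")
E
```

```text
time_s: 18.4
ee_pos: [0.4821, 0.284, -0.007]
eef_rot: [3.106, -0.028, -1.314]
force: [-0.5, 0.0, -0.3]
grip_width: 0.0155
time_s: 18.8
ee_pos: [0.4826, 0.2849, 0.0297]
eef_rot: [3.104, -0.028, -1.314]
force: [0.4, -0.5, -0.1]
grip_width: 0.0157
tool shift [ 0.0027  0.0038 -0.0802] turn -0.004 | at [0.4826 0.2849 0.0297] yaw -1.3136 tilt 2.7
[0.5587135  0.30927869 0.22074068]
20 None; 32 None; 44 None; 56 None; 68 None; 80 (np.int64(291), np.int64(353), 37); 92 (np.int64(279), np.int64(365), 19); 104 (np.int64(272), np.int64(372), 15); 116 (np.int64(268), np.int64(376), 14); 128 (np.int64(267), np.int64(377), 14); 140 (np.int64(269), np.int64(376), 12); 152 (np.int64(273), np.int64(372), 15); 164 (np.int64(280), np.int64(364), 17); 176 (np.int64(294), np.int64(350), 34); 188 None;
```

```bash
python3 - <<'E'
from h import *
m=model("wrist"); im=np.load("pics/w9.npy"); k=((im.astype(int).mean(2)<50)*255).astype(np.uint8); k[:, :255]=0;k[:,390:]=0;k[:60]=0;k[186:]=0
c=max(cv2.findContours(k,0,2)[0],key=cv2.contourArea); e=cv2.fitEllipse(c); print(e)
for z in(.045,.051,.057):
    p=onplane(m,[e[0],(e[0][0]-55.5,e[0][1]),(e[0][0]+55.5,e[0][1])],z); print(z,p[0].round(4),np.linalg.norm(p[1]-p[2]).round(4))
E
python3 -m handwheel '[[[0,0.01,-0.015,0],[0,0.015,-0.015,0],[0,0.015,-0.015,0],[0,0.015,-0.015,0],[0,0.015,-0.005,0],[0,0,0,0]]]'
```

```text
((322.1695251464844, 127.40773010253906), (110.03131866455078, 113.6142578125), 2.0106637477874756)
0.045 [0.5517 0.3029 0.045 ] 0.0645
0.051 [0.5519 0.3032 0.051 ] 0.0623
0.057 [0.5522 0.3034 0.057 ] 0.0601
time_s: 19.45
ee_pos: [0.4161, 0.2698, 0.1047]
eef_rot: [3.111, -0.027, -1.314]
force: [0.4, 0.6, -0.3]
grip_width: 0.0159
```

```bash

python3 -m handwheel '[[[0.02,0.007,0,0],[0.025,0.006,0,0],[0.025,0.006,0,0],[0.025,0.006,0,0],[0.025,0.006,0,0],[0.025,0.006,0,0],[0.025,0.006,0,0],[0.025,0.006,0,0],[0.015,0.004,0,0],[0,0,0,0]]]'
python3 -c "
from h import *
go(.4713,.0638,.094,-1.314)"
```

```text
time_s: 20.45
ee_pos: [0.4238, 0.0455, 0.1123]
eef_rot: [3.115, -0.027, -1.313]
force: [-0.5, -0.5, -0.6]
grip_width: 0.0158
tool shift [-0.006  -0.0511  0.0168] turn 0.001 | at [0.4238 0.0455 0.1123] yaw -1.3128 tilt 2.17
```

```bash

python3 -m handwheel '[[[-0.002,-0.01,0.003,0],[-0.002,-0.012,0.004,0],[-0.001,-0.012,0.004,0],[0,-0.01,0.003,0],[0,-0.005,0.002,0],[0,0,0,0],[0,0,0,0]]]'
python3 - <<'E'
from h import *
go(.4713,.0638,.094,-1.314); o=ctrl.get_obs(); print(o["grip_width"],o["force"])
m,im=snap("wrist","w10"); k=((im.astype(int).mean(2)<50)*255).astype(np.uint8); k[:, :255]=0;k[:,390:]=0;k[:60]=0;k[186:]=0
c=max(cv2.findContours(k,0,2)[0],key=cv2.contourArea); e=cv2.fitEllipse(c); p=onplane(m,[e[0]],.11)[0]; print("ring",e,"lens",p.round(4))
print("stone expected px",proj(m,[.5405,.082,.014]))
mt,t=snap("top","t10"); ms,s=snap("side","s10")
for n,q,mm in(("top",t,mt),("side",s,ms)):
    for z in(.10,.108,.115): print(n,z,proj(mm,[p[0],p[1],z]).round(1)[0],end=" ")
    print()
E
```

```text
time_s: 21.15
ee_pos: [0.4746, 0.0674, 0.0926]
eef_rot: [3.115, -0.026, -1.311]
force: [0.8, -0.9, -0.9]
grip_width: 0.016
tool shift [ 0.0027  0.0042 -0.0012] turn 0.003 | at [0.4746 0.0674 0.0926] yaw -1.3107 tilt 2.15
0.01597490330286682 [ 0.77927773 -0.92297074 -0.90371307]
ring ((322.03033447265625, 127.42479705810547), (111.63423919677734, 114.65177917480469), 179.84869384765625) lens [0.5427 0.0853 0.11  ]
stone expected px [[322.44521445 126.18280713]]
top 0.1 [286.9 205.8] top 0.108 [286.6 205.3] top 0.115 [286.4 204.8] 
side 0.1 [316.7 218.8] side 0.108 [316.8 216.4] side 0.115 [316.9 214.3]
```

```bash

python3 -m handwheel '[[[0.0025,0.003,0,0],[0,0,0,0],[0,0,0,0],[0,0,0,0]]]'
python3 - <<'E'
from h import *
go(.4713,.0638,.094,-1.314); o=ctrl.get_obs(); print(o["grip_width"],o["force"],o["joint_vel"].round(3))
m,im=snap("wrist","w11"); k=((im.astype(int).mean(2)<50)*255).astype(np.uint8); k[:, :255]=0;k[:,390:]=0;k[:60]=0;k[186:]=0
c=max(cv2.findContours(k,0,2)[0],key=cv2.contourArea); e=cv2.fitEllipse(c); p=onplane(m,[e[0]],.112)[0]; print("lens",p.round(4))
ms,s=snap("side","s11"); s0=np.load("pics/side0.npy"); print("pred",proj(ms,[[*p[:2],z] for z in(.10,.108,.115)]).round(1).tolist())
g=s.astype(int).mean(2); print("\n".join("%d "%r+"".join("#" if v<45 else "+" if v<75 else "." for v in g[r,270:350]) for r in range(192,264,2)))
E
```

```text
time_s: 21.7
ee_pos: [0.4718, 0.0633, 0.0938]
eef_rot: [3.116, -0.027, -1.312]
force: [-0.2, -1.2, -0.6]
grip_width: 0.0156
tool shift [-0.0006  0.0004 -0.0002] turn 0.002 | at [0.4718 0.0633 0.0938] yaw -1.3119 tilt 2.1
0.015602986931124914 [-0.23248344 -1.23845785 -0.57945889] [-0.001 -0.003  0.001  0.     0.001  0.001]
lens [0.54   0.0814 0.112 ]
pred [[318.6, 217.9], [318.7, 215.6], [318.7, 213.5]]
192 +++++.............................................................##############
194 +.................................................................+#############
196 .................................................................###############
198 ...............................................................+################
200 ...............................................................#################
202 ............................................................+++####+############
204 ............................................+#########++..++++##################
206 ........................................+##++..........+#########++++##+++######
208 ..........
[... 1665 characters left out ...]
#########+....+++...
248 .................+++.........++++......+++###########################.....++++..
250 .................+++.....++..+++........++++########################+..+++++++++
252 ................++++.....+..++++........++++++++#######+++######++++++++++++++++
254 ..............++++++++++++++++++..........+++++++++++++++######+++++...+++++++++
256 .............+++++++++++++++++++++++++.....+++++++#++++++##+.....++.....++++++++
258 ............+++++++++++++++#######++++++++++++++++++++++++++.....++.....++++++++
260 ...........+++++++######+###..++##########+++++++++++++++.......++......++++++++
262 ...........++++++##########+..........++###########++++++.......+......+++++++++
```

Lens height in the side view checks out at about 0.107, but the collar estimate (0.106–0.114) should be tightened from the nearer wrist picture.

```bash
python3 - <<'E'
from h import *
m=np.load("pics/w8m.npy",allow_pickle=True).item(); g=np.load("pics/w8.npy").astype(int).mean(2)
print("\n".join("%3d "%r+"".join("%x"%min(15,int(v/8)) for v in g[r,415:560]) for r in range(84,130)))
a=np.linspace(0,2*np.pi,13)[:-1]
for z in(.10,.108,.116):
    for h in(-.006,.006):
        q=proj(m,np.c_[.5812+.012*np.cos(a),.157+.012*np.sin(a),np.full(12,z+h)]); print(z,h,"cols",q[:,0].min().round(1),q[:,0].max().round(1),"rows",q[:,1].min().round(1),q[:,1].max().round(1))
a5=proj(m,np.c_[.5812+.005*np.cos(a),.157+.005*np.sin(a),np.full(12,.19)]); print("post top",a5.min(0),a5.max(0))
E
```

```text
84 fffffffffffffffffffffffffffffffffffffffffffffffffffffffffffffffffffffffffffffffffffffffffffffffffffffffffffffffffffffffffffffffffffffffffffffffff
 85 fffffffffffffffffffffffffffffffffffffffffffffffffffffffffffffffffffffffffffffffffffffffffffffffffffffffffffffffffffffffffffffffffffffffffffffffff
 86 fffffffffffffffffffffffffffffffffffffffffffffffffffffffffffffffffffffffffffffffffffffffffffffffffffffffffffffffffffffffffffffffffffffffffffffffff
 87 fffffffffffffffffffffffffffffffffffffffffffffffffffffffffffffffffffffffffffffffffffffffffffffffffffffffffffffffffffffffffffffffffffffffffffffffff
 88 fffffffffffffffffffffffffffffffffffffffffffffffffffffffffffffffffffffffffffffffffffffffffffffffffffffffffffffffffffffffffffffffffffffffffffffffff
 89 fffffffffffffffffffffffffffffffffffffffffffffffffffffffffffffffffffffffffffffffffffffffffffffffffffffffffffffffffffffffffffffffffffffffffffffffff
 90 fffffffffffffffffffffffffffffffffffffffffffffffffffffffffffffffffffffffffffffffffffffffffffffffffffffffffffffffffffffffffffffffffffffffffffffffff
 91 fffffffffffffffffffffffffffffffffffffffffffffff
[... 5432 characters left out ...]
89888888889998899a99a9a999a99a9cffffffffffffffffffffffffffffffffff
128 fffffeefffffededeeedfffff93124898a9889b9999989aaaa99888888888988989889987457889888898888878889999999aaa9a9aa9bfffffffffffffffffffffffffffffffffff
129 fffffffffffffedddedddfffe733348a988889bddcccaadeccdca9999889aaa9999888888654688888988989888999a99a99a99999999aeffffffffffffffffffffffffffffffffff
0.1 -0.006 cols 455.7 479.6 rows 96.3 121.4
0.1 0.006 cols 461.6 486.4 rows 95.8 121.9
0.108 -0.006 cols 459.6 484.1 rows 96.0 121.7
0.108 0.006 cols 465.7 491.3 rows 95.3 122.2
0.116 -0.006 cols 463.6 488.8 rows 95.5 122.0
0.116 0.006 cols 470.1 496.4 rows 94.9 122.5
post top [531.14894503 100.71723362] [545.73562952 115.95768208]
```

The collar rims give z ≈ 0.108–0.112. The lens is at ≈0.107, with (0.540, 0.0814) against the stone at (0.5405, 0.082). I raise it about 2 mm, settle and check.

```bash

python3 -m handwheel '[[[0,0,-0.002,0],[0,0,0,0],[0,0,0,0],[0,0,0,0],[0,0,0,0]]]'
python3 - <<'E'
from h import *
o=ctrl.get_obs(); go(.4713,.0638,.0955,-1.314); print(o["time_s"],o["grip_width"],o["force"].round(2),o["joint_vel"].round(4))
m,im=snap("wrist","w12"); k=((im.astype(int).mean(2)<50)*255).astype(np.uint8); k[:, :255]=0;k[:,390:]=0;k[:60]=0;k[186:]=0
c=max(cv2.findContours(k,0,2)[0],key=cv2.contourArea); e=cv2.fitEllipse(c); print("lens",onplane(m,[e[0]],.113)[0].round(4),e)
i=im.astype(int); q=(i[...,0]-i[...,2]>40); r,cc=np.where(q[:,260:390]); print("stone px pred",proj(m,[.5405,.082,.014]).round(1))
t=snap("top","t12")[1].astype(int); mt=model("top"); B=proj(mt,[[.5554,-.0339,.008],[.5517,-.0139,.03]]); print(B.round(0))
q=(t[185:225,290:350,0]-t[185:225,290:350,2]>30); rr,cl=np.where(q); print("orange in top: ",len(rr), (rr.min()+185,rr.max()+185,cl.min()+290,cl.max()+290) if len(rr) else None)
E
```

```text
time_s: 22.3
ee_pos: [0.472, 0.0635, 0.0959]
eef_rot: [3.116, -0.027, -1.312]
force: [0.2, 0.1, -0.8]
grip_width: 0.0158
tool shift [-0.0004  0.0006  0.0004] turn 0.002 | at [0.472  0.0635 0.0959] yaw -1.3116 tilt 2.1
22.3 0.015785925892085707 [ 0.18  0.12 -0.81] [ 0.0008 -0.0013 -0.0001 -0.0008 -0.0006 -0.0011]
lens [0.5401 0.0814 0.113 ] ((321.9532470703125, 127.32892608642578), (112.12283325195312, 114.13249969482422), 0.8249630331993103)
stone px pred [[318.8 122.1]]
[[337. 206.]
 [330. 206.]]
orange in top:  239 (np.int64(195), np.int64(221), np.int64(316), np.int64(338))
```

```bash
python3 -c "
from station import ctrl
print(ctrl.hand_in()); o=ctrl.get_obs(); print(o['time_s'],o['ee_pos'],o['grip_width'],o['force'])"
```

```text
the job is handed in; nothing more can be done
None
the job is handed in; nothing more can be done
```

The board was pushed stone-first into the slot until it hit the stop (about 33 N) and then released. I then picked up the loupe nearest the base by its handle and held it over the stone. The job was handed in at about 22.4 s; the interface gives no verdict.

**Last checks before hand-in**
- **Board:** its far end was at column 338 in the top view, against 337 predicted for home. The wrist view after release showed the front edge on the stop wall, with a measured length of 160.6 mm.
- **Lens position:** centred at (0.540, 0.081), against the stone at about (0.5405, 0.082).
- **Lens height:** about 0.109–0.110 m. The collar read 0.106–0.115 m depending on the view and method, and I took 0.109–0.110, which leaves a few millimetres of doubt against the 8 mm allowed.
- **Hold:** the loupe was gripped at 15.8 mm opening with the arm still. The tool was tilted 2.1° (0.037 rad), and no contact force showed.

**What disagreed**
- **Tool height:** the reported tool height did not match the cameras. The fingertips sat about 16 mm above the reported TCP, not 19 mm below it, so the first grasp closed above the fin. I measured the offset, corrected it and gripped successfully.
- **Slot alignment:** my first estimate of the slot's sideways position was about 4 mm off. I corrected it at the mouth from two views.
- **Not checked at the end:** I did not look again at the collar or the other objects after the loupe move. They looked undisturbed in the last views that showed them.

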